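# Load and bolt the film box

### The arm

A 7-joint arm with a two-finger parallel gripper is mounted at the origin on a cart in front of the work surface, level with it; the furniture and walls round the work are solid. World frame = base frame: x ahead of the robot, y to its left, z up, the work surface at z = 0. Lengths are in m, angles in rad, forces in N, time in s.
With the tool pointing down it reaches from about 0.4 to 0.85 m from the base axis. Payload 10.4 kg.
Tool frame: the origin (TCP) lies between the finger pads; the fingertips stand manip.finger_overhang ahead of it and the grasp point (between the pads) lies 11 mm behind it (manip.finger_overhang is the distance from the TCP to the fingertips, in m); x points along the fingers, z is the direction in which the jaws open and shut, and the axes are right-handed (so a half turn about x gives the same grasp; the last joint's range is limited). The gripper opens to 85 mm and grips with 20 to 120 N. Pads are 22 mm wide; open, the fingers measure 114 mm over their backs; the gripper's body (76 mm by 85 mm) begins 54 mm behind the grasp point. The pads swing forward as they close: fully open they stand 13 mm farther back than shut.
Start: joints at [-0.023, 0.332, -0.065, 1.46, 0.022, 1.35, -0.088], TCP at [0.625, 0, 0.239] pointing down, gripper open.
Joint ranges: [-2.6, 2.6], [-0.5, 2.12], [-1.47, 1.34], [0.16, 2.42], [-1.27, 4.41], [0.06, 2.06], [-2.6, 2.6]. Speed limits (rad/s): [2.22, 2.22, 2.79, 2.79, 3.14, 3.14, 3.14].

### API

Orientations are given as a unit quaternion [x, y, z, w].
In Python, from workcell import get_obs, camera, workorder, manip gives the robot as it stands. The module is installed in compiled form; this text tells all that it offers.
- The arm moves only by the tool play_rows, never from a script. Its argument "increments" is text: rows parted by semicolons, each of 4 numbers parted by spaces: the shift along the tool's x, y, z in m, then the turn about the tool's x in rad. A call has 1 to 20 rows; each row shifts and turns the pose as measured when the row begins, along the tool's axes as they then stand; what a row does not reach is not made up. A row lasts 1/10 s, in which the tool goes at most 50 mm and 8.59 degrees, less where a joint would pass 70% of its speed; a pose out of reach is approached as far as the arm can. A call is refused whole if a number of a shift passes 0.05 or a number of a turn 0.15, either way. A call with a gripper value outside its range is refused whole. "hand" is the gripper command: -1 is fully open, 1 is shut, values between are in proportion, set as the call begins (left out, the last holds). The fingers move at their own pace and stop on an object; "squeeze" is the grip in N (left out, the last holds). Time passes only in rows, so rows that do not move let the fingers close. It gives the time, the measured TCP pose, the force and the opening at its end, in the units of the state.
- get_obs(): the state, without advancing time (a new reading comes with each control period).
- camera(name): name is "scene" or "side" or "wrist"; returns a dict with "img" (400x640x3 uint8, blue, green, red), "fov_y" (degrees; the focal length in pixels is half the picture's height over the tangent of half this angle, whatever the lens; pixels are square), "cx", "cy" (the principal point, pixels), "R" (3x3) and "t" (3): a world point X has camera coordinates R X + t; the wrist camera has in their place "tool_from_camera" (4x4, takes a point from camera to tool coordinates, whose origin is the TCP and whose axes are the tool frame's). Camera axes: x right, y down, z forward; pixel columns grow to the right and rows downward; lengths in m; the calibration is good to about 2 mm. A picture is of the moment at which its call begins: read the wrist's pose just before it. There is no depth.
- workorder.hand_in(): hands the job in, once; it reports no verdict.
The state is a dict: "clock": time; "joint_pos": joint angles; "joint_velocities": joint speeds; "tau": joint torques, N m; "position": TCP position; "ee_rot": TCP orientation; "ft_force": force on the tool from outside, world axes, zero at the start; "torque": the same for the moment, N m; "grip_width": opening from 0.0 (shut) to 1.0 (fully open).
Only numpy, scipy, OpenCV 4.12 (cv2) and the standard library are available. Lean on these libraries where they do the work, as an engineer would, in place of code of your own. Each camera call takes 0.05 s, during which the arm holds its last target.

### The job

Stand the two film cans that are on the bench beside the film box (not the ones back among the bottles) upright in the open box with the two already in it, then swing its lid fully shut and slide the bolt on the front all the way home into its keeper. If the bolt sticks out, draw it back before shutting the lid. Leave the other small things on the bench where they are and the cans in the box standing.

Things in the scene. Friction and masses are not known exactly. Their poses are not given: they have to be found in the camera images.
- film_box: Light-tight film box, grey sheet steel, fixed; outside 140 (x) x 240 (y) x 68 mm high, walls 3 mm, open top. Origin: centre of its underside, x to the back, y to the left seen from the front, z up. Inner floor 8.5 mm above the origin, inside 134 x 234 mm. The front (-x) face carries a bolt; the lid's hinge runs along the top of the back wall.
- lid (a joint): Hinge of the lid, rad: 0 = fully shut, about 1.7 to 1.88 = standing open behind the box (stop at 1.95). The hinge is stiff: the lid stays at whatever angle it is left, and takes about 2 to 5 N at its free edge to swing.
- lid_hinge (a point): Middle of the lid's hinge line: in the box frame x = +70, y = 0, z = +68 mm; the hinge runs along the box's y.
- lid_edge (a point): Middle of the lid's free edge, on its outer face, 142 mm from the hinge line. The lid is 3 mm thick, 248 mm wide (box y), with a 14 mm skirt on the inner side. Shut, its top is 72 mm up and it overhangs the front by 6 mm. From the middle of its front skirt hangs an eye (22 mm high, 19 mm deep), shut: between the bolt's guides and keeper; open: it juts 40 mm forward.
- bolt (a joint): Steel bolt in guides on the front of the box, slides along the box's y, m: 0 = fully drawn back (to +y, left), 0.036 = fully home (to -y, right) through the lid's eye and the keeper. Above about 0.003 it is in the way of the eye when the lid comes down. Stays where it is left; takes about 2 N to move.
- bolt_knob (a point): Centre of the bolt's round knob, 16 mm across, 17 mm long, pointing straight forward (-x of the box) on a 7 mm stem; it stands 39 mm out from the front face, 40 mm above the bench, and moves with the bolt: box y = +54 mm drawn back, +18 mm home.
- can_1: Film can, a cylinder 34 mm across (31 mm below its cap) and 51 mm high, standing on the bench; to go in the box. Origin: centre of its underside, z along its axis, up.
- can_2: Film can of the same size, standing on the bench; to go in the box. Same frame.
- can_3: Film can of the same size, already standing in the back row of the box. Same frame.
- can_4: Film can of the same size, already standing in the front row, left part of the box. Same frame.
- loupe: Loupe, 47 mm across, 42 mm high, standing; bystander. Origin: centre of its underside.
- bottle: Small brown glass bottle with a white cap, 43 mm across, 82 mm high, standing; bystander. Origin: centre of its underside.
- tape: Roll of tape lying flat, 103 mm across, 25 mm high; bystander. Origin: centre of its underside.
- marker: Marker pen lying down, 135 mm long along its y, 17 mm thick; bystander. Origin: centre of its underside.
- clip: Film clip lying flat, 63 mm long along its y, 20 mm wide, 11 mm high; bystander. Origin: centre of its underside.
- ring: Black rubber ring lying flat, 27 mm across, 10 mm high; bystander. Origin: centre of its underside.
- thermometer: Thermometer lying down, 220 mm long along its y, 14 mm thick; bystander. Origin: centre of its underside.

How it is judged:
By the outcome, as a careful person would: the job done as asked, in the order asked, and still so for the second after the job is handed in, with the robot touching nothing.
It also fails if it takes over 72 s, if anything falls off the work surface, if the arm or the gripper's body presses on something with over 40 N, if the wrist force passes 120 N, or if a joint passes its speed limit or range.

## Working session

There is one attempt and no reset: what is moved stays moved. The work goes in short steps, Python scripts to look and compute and a tool call to move; the robot and the scene stay as the last step left them, time stands still between calls to the robot, and variables do not carry over. Pictures are saved under pics/ and viewed, and the job is handed in when it is done.

Besides the shell and the picture viewer there is one more tool, called after "Request:" as name(argument=value, ...) on one line, values as JSON. play_rows: Moves the arm, as the interface text tells. Its arguments: {"type":"object","properties":{"increments":{"type":"string"},"hand":{"type":"number"},"squeeze":{"type":"number"}},"required":["increments"]}

```bash
mkdir -p pics; ls
cat > h.py <<'E'
import numpy as np, cv2
from workcell import get_obs, camera, workorder, manip
from scipy.spatial.transform import Rotation as Rn
def grab(name,fn):
    o=get_obs(); c=camera(name); cv2.imwrite(f'pics/{fn}.png',c['img'])
    f=200/np.tan(np.radians(c['fov_y'])/2)
    if 'R' in c: R=np.array(c['R']);t=np.array(c['t'])
    else:
        T=np.eye(4);T[:3,:3]=Rn.from_quat(o['ee_rot']).as_matrix();T[:3,3]=o['position']
        M=np.linalg.inv(T@np.array(c['tool_from_camera']));R=M[:3,:3];t=M[:3,3]
    np.savez(f'pics/{fn}.npz',R=R,t=t,f=f,cx=c['cx'],cy=c['cy'])
    return c
class V:
    def __init__(s,fn):
        d=np.load(f'pics/{fn}.npz');s.R,s.t,s.f,s.cx,s.cy=d['R'],d['t'],float(d['f']),float(d['cx']),float(d['cy'])
    def px(s,X):
        c=s.R@np.array(X,float)+s.t;return np.round([s.f*c[0]/c[2]+s.cx,s.f*c[1]/c[2]+s.cy],1)
    def ray(s,p):
        return -s.R.T@s.t, s.R.T@np.array([(p[0]-s.cx)/s.f,(p[1]-s.cy)/s.f,1])
    def atz(s,p,z):
        o,d=s.ray(p);return np.round(o+d*(z-o[2])/d[2],4)
def tri(*vp):
    A=np.zeros((3,3));b=np.zeros(3)
    L=[]
    for v,p in vp:
        o,d=v.ray(p);d=d/np.linalg.norm(d);P=np.eye(3)-np.outer(d,d);A+=P;b+=P@o;L.append((P,o))
    X=np.linalg.solve(A,b)
    return np.round(X,4),[round(float(np.linalg.norm(P@(X-o)))*1000,1) for P,o in L]
E
python3 - <<'E'
from h import *
for n in ['scene','side','wrist']: c=grab(n,n+'0'); print(n,c['fov_y'],c['cx'],c['cy'])
for n in ['scene','side','wrist']:
    v=V(n+'0'); print(n,-v.R.T@v.t, v.R[2])
print(manip.finger_overhang); print(get_obs())
E
```

```text
pics
scene 57.85092395293352 320.9365387647121 191.43727597844403
side 43.094344448564996 317.80197347531833 194.62421059385463
wrist 62.861278655392205 312.2735284015195 195.7047363494
scene [0.14829029 0.35627652 0.58494485] [ 0.48881613 -0.65198535 -0.57963255]
side [ 0.40581674 -0.99858208  0.73749918] [ 0.13169296  0.76820488 -0.62651274]
wrist [0.62470683 0.08054962 0.37324777] [-6.93850695e-04 -3.17541279e-01 -9.48244196e-01]
0.008
{'clock': 0.15, 'joint_pos': array([-0.02260985,  0.33271131, -0.06469612,  1.46072471,  0.02156193,
        1.34988131, -0.0885232 ]), 'joint_velocities': array([-0.00046282, -0.00077716,  0.0004142 , -0.0030063 ,  0.00144064,
        0.00154409, -0.00126448]), 'tau': array([ 1.13752249e-03, -6.25829744e+01,  4.95374459e-02, -3.91853535e+01,
        1.63436425e-02,  7.44175835e-03, -2.63868424e-05]), 'position': array([6.24739566e-01, 1.77472253e-05, 2.38719592e-01]), 'ee_rot': array([ 6.28944666e-07,  7.07471482e-01, -5.70915982e-06,  7.06741892e-01]), 'ft_force': array([0.40862615, 0.59240822, 0.57375483]), 'torque': array([-0.04633348,  0.02867776,  0.03342048]), 'grip_width': 0.9976090026318095}
```

View pics/scene0.png

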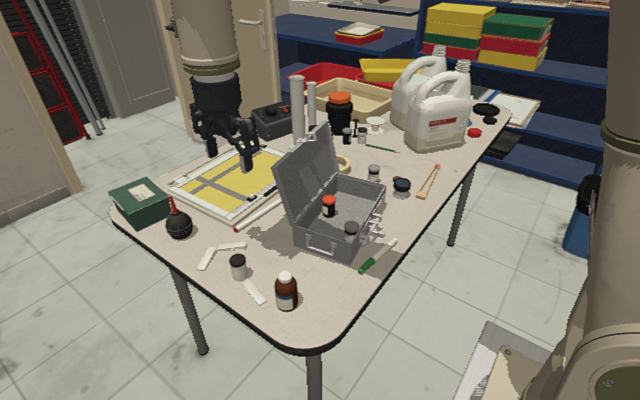

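View pics/side0.png

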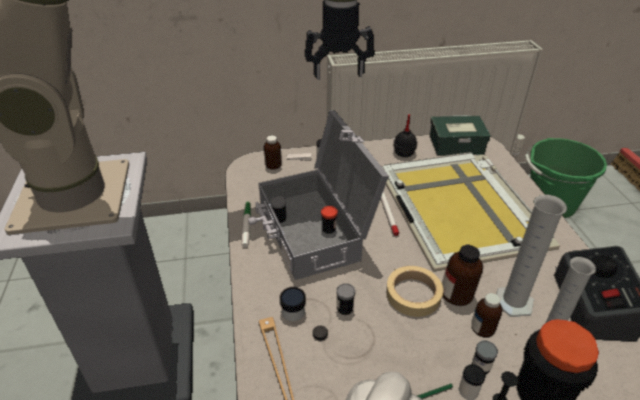

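View pics/wrist0.png

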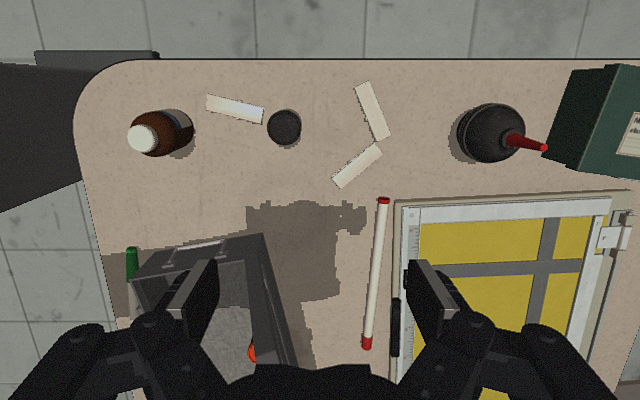

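The scene picture shows one can left of the box (238,266) and one right of it (373,174). In the side picture the right can is at (345,298), the loupe at (292,299) and the ring at (320,333). I'll zoom in to measure.

Run:
```python
import cv2
a=cv2.imread('pics/scene0.png')[110:310,200:440]; cv2.imwrite('pics/sz.png',cv2.resize(a,None,fx=3.3,fy=3,interpolation=cv2.INTER_CUBIC)[:, :792])
cv2.imwrite('pics/sz.png',cv2.resize(a,(720,600),interpolation=cv2.INTER_CUBIC))
a=cv2.imread('pics/side0.png')[110:350,225:465]; cv2.imwrite('pics/dz.png',cv2.resize(a,(600,600),interpolation=cv2.INTER_CUBIC))
```

```text
(no output)
```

View pics/sz.png

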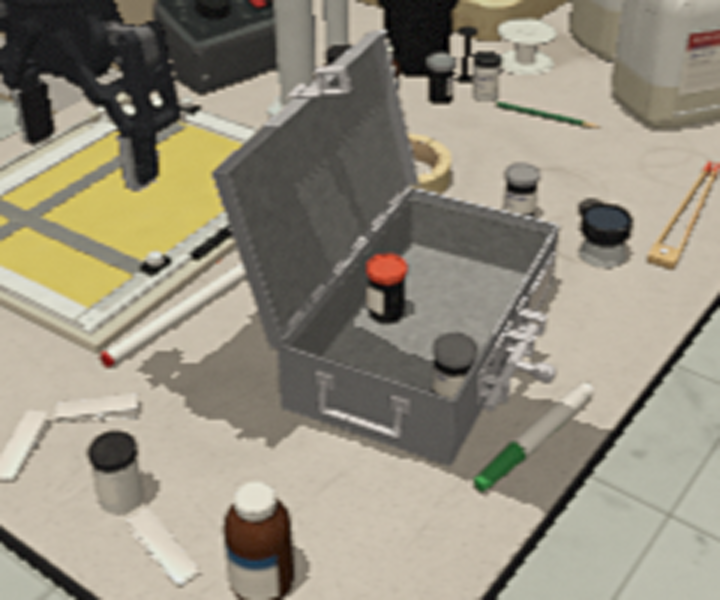

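View pics/dz.png

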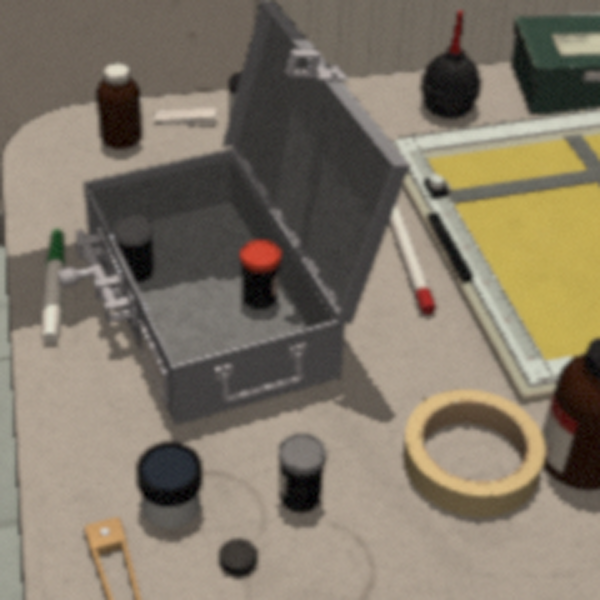

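Run:
```python
from h import *
s,d,w=V('scene0'),V('side0'),V('wrist0')
S=lambda x,y:(200+x/3,110+y/3); D=lambda x,y:(225+x/2.5,110+y/2.5)
for n,a,b in [('BL',(283,347),(235,152)),('FL',(462,403),(87,185)),('FR',(556,230),(170,370)),('BR',(413,193),(338,320)),('can2top',(522,172),(303,450)),('knob',(550,371),(66,275)),('can3top',(387,267),(261,254)),('can4top',(455,349),(135,230)),('lidR',(383,35),(403,165)),('lidL',(220,172),(262,5))]:
    print(n,tri((s,S(*a)),(d,D(*b))))
    print('   z68', s.atz(S(*a),.068)[:2],d.atz(D(*b),.068)[:2])
print('can1',tri((s,S(113,447)),(w,(284,122))), w.atz((284,124),.051), s.atz(S(113,447),.051))
print('can2',d.atz(D(303,450),.051),s.atz(S(522,172),.051))
print('loupe',d.atz(D(170,468),.042),'ring',d.atz(D(238,557),.01))
print('bottle',w.atz((143,138),.082),d.atz(D(117,72),.082))
```

```text
BL (array([ 0.5614, -0.0919,  0.0641]), [3.5, 3.5])
   z68 [ 0.5541 -0.0878] [ 0.5638 -0.0942]
FL (array([ 0.4249, -0.1185,  0.0653]), [4.6, 4.6])
   z68 [ 0.4184 -0.1157] [ 0.4291 -0.1194]
FR (array([ 0.4706, -0.3458,  0.0618]), [0.3, 0.3])
   z68 [ 0.4665 -0.3375] [ 0.4703 -0.3517]
BR (array([ 0.6019, -0.3198,  0.0642]), [2.7, 2.7])
   z68 [ 0.5952 -0.3138] [ 0.6035 -0.3219]
can2top (array([ 0.5516, -0.4284,  0.0498]), [2.0, 2.0])
   z68 [ 0.5357 -0.4012] [ 0.5497 -0.4425]
knob (array([ 0.4003, -0.2061,  0.0428]), [2.6, 2.6])
   z68 [ 0.3859 -0.1799] [ 0.4028 -0.2338]
can3top (array([ 0.561 , -0.2244,  0.0568]), [1.9, 1.9])
   z68 [ 0.55   -0.2116] [ 0.5603 -0.2359]
can4top (array([ 0.4624, -0.1732,  0.0551]), [2.0, 2.0])
   z68 [ 0.4525 -0.16  ] [ 0.4632 -0.1876]
lidR (array([ 0.6393, -0.3221,  0.2066]), [4.8, 4.8])
   z68 [ 0.809  -0.5649] [ 0.7066 -0.1395]
lidL (array([ 0.5908, -0.0784,  0.207 ]), [1.3, 1.3])
   z68 [ 0.7562 -0.2391] [0.6377 0.1606]
can1 (array([0.5958, 0.0453, 0.0491]), [2.5, 2.5]) [0.5971 0.0458 0.051 ] [0.5934 0.044  0.051 ]
can2 [ 0.5533 -0.4284  0.051 ] [ 0.5484 -0.4261  0.051 ]
loupe [ 0.4601 -0.4206  0.042 ] ring [ 0.498  -0.4792  0.01  ]
bottle [0.4744 0.0369 0.082 ] [0.4718 0.0348 0.082 ]
```

Measurements agree within a few mm. The box yaw is about 0.19, its centre about (0.515,-0.219), and the bolt is about 20 mm out. I'll turn the jaws to the box's y axis, keeping the camera on the front side.

Request:
play_rows(increments="0 0 0 -0.147;0 0 0 -0.147;0 0 0 -0.147;0 0 0 -0.147;0 0 0 -0.147;0 0 0 -0.147;0 0 0 -0.147;0 0 0 -0.147;0 0 0 -0.147;0 0 0 -0.147;0 0 0 -0.147;0 0 0 -0.147", hand=-1)

```text
clock: 1.35
position: [0.6226, -0.0001, 0.2342]
ee_rot: [-0.552, 0.441, 0.556, 0.437]
ft_force: [-0.0, -0.0, -0.0]
grip_width: 0.999
```

```bash
cat >> h.py <<'E'
def rel(p):
    "tool-frame shift from the present pose to world p"
    o=get_obs();R=Rn.from_quat(o['ee_rot']).as_matrix()
    print('pos',np.round(o['position'],4),'zdir',np.round(R[:,2],3),'ydir',np.round(R[:,1],3),'F',np.round(o['ft_force'],1),'w',round(o['grip_width'],3),'t',round(o['clock'],2))
    r=np.round(R.T@(np.array(p)-o['position']),4);print('rel',r);return r
E
python3 - <<'E'
from h import *
rel([.596,.0455,.16])
grab('wrist','w1')
E
```

```text
pos [ 6.226e-01 -1.000e-04  2.342e-01] zdir [-0.228  0.974  0.002] ydir [-0.974 -0.228  0.009] F [-0. -0. -0.] w 0.999 t 1.35
rel [0.0744 0.0148 0.0504]
```

View pics/w1.png

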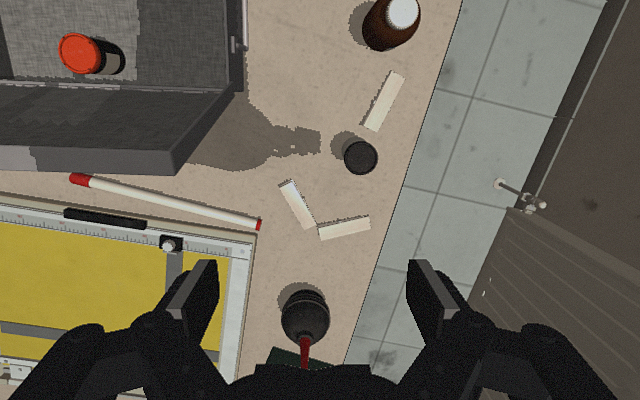

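Run:
```python
from h import *
s,w0,w=V('scene0'),V('wrist0'),V('w1')
print(w.atz((361,154),.051), tri((s,(237.7,259)),(w,(361,154)),(w0,(284,124))),tri((w,(361,154)),(w0,(284,124))))
rel([.596,.0455,.10])
```

```text
[0.5921 0.0411 0.051 ] (array([0.595 , 0.0432, 0.0473]), [1.4, 2.7, 2.8]) (array([0.5951, 0.0442, 0.0332]), [0.5, 0.5])
pos [ 6.226e-01 -2.000e-04  2.341e-01] zdir [-0.237  0.971  0.002] ydir [-0.971 -0.237  0.009] F [-0.5  0.  -0.7] w 0.998 t 1.4
rel [0.1343 0.0137 0.0505]
```

Request:
play_rows(increments="0.01 0.005 0.018 0;0.03 0.005 0.016 0;0.04 0.005 0.014 0;0.04 0 0 0;0.01 0 0 0")

```text
clock: 1.9
position: [0.5959, 0.0436, 0.1022]
ee_rot: [-0.551, 0.442, 0.554, 0.44]
ft_force: [-0.0, -0.5, -0.9]
grip_width: 0.997
```

Run:
```python
from h import *
rel([.595,.0435,.024])
grab('wrist','w2')
```

```text
pos [0.5959 0.0436 0.1022] zdir [-0.222  0.975  0.001] ydir [-0.975 -0.222  0.005] F [-0.  -0.5 -0.9] w 0.997 t 1.9
rel [0.0782 0.0005 0.    ]
```

View pics/w2.png

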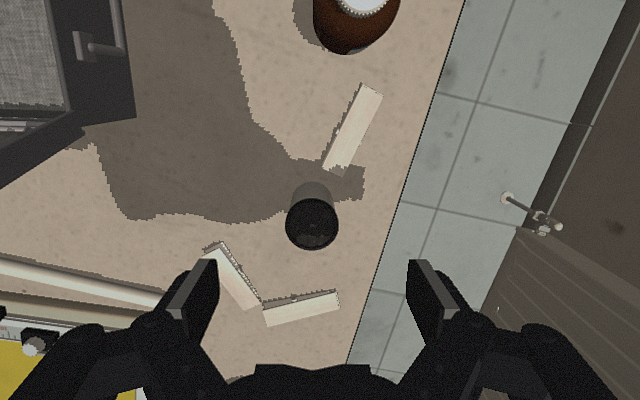

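Run:
```python
from h import *
w=V('w2');o=get_obs();R=Rn.from_quat(o['ee_rot']).as_matrix()
for p in [(203,250),(221,241),(262,300),(246,310),(262,308),(268,326),(338,290),(324,172),(345,172),(363,85)]:
    X=w.atz(p,.008); print(p,X,'tool y,z mm',np.round((R.T@(X-o['position']))[1:]*1000))
for p in [(312,220)]: print(w.atz(p,.051),(R.T@(w.atz(p,.051)-o['position']))*1000)
```

```text
(203, 250) [ 0.6529 -0.0319  0.008 ] tool y,z mm [-39. -87.]
(221, 241) [ 0.6421 -0.0192  0.008 ] tool y,z mm [-31. -72.]
(262, 300) [0.6879 0.0211 0.008 ] tool y,z mm [-85. -43.]
(246, 310) [0.7006 0.0098 0.008 ] tool y,z mm [-95. -57.]
(262, 308) [0.6957 0.0224 0.008 ] tool y,z mm [-93. -43.]
(268, 326) [0.7124 0.0306 0.008 ] tool y,z mm [-111.  -39.]
(338, 290) [0.6648 0.0798 0.008 ] tool y,z mm [-75.  20.]
(324, 172) [0.5711 0.0456 0.008 ] tool y,z mm [24.  7.]
(345, 172) [0.5677 0.0604 0.008 ] tool y,z mm [24. 22.]
(363, 85) [0.5076 0.057  0.008 ] tool y,z mm [83. 32.]
[0.592  0.0415 0.051 ] [51.7540532   4.49052136 -1.48659267]
```

All the strips are clear of the fingers. Descending and gripping.

Request:
play_rows(increments="0.04 0.002 -0.001 0;0.03 0 0 0;0.008 0 0 0")

```text
clock: 2.25
position: [0.5992, 0.0421, 0.029]
ee_rot: [0.552, -0.442, -0.55, -0.444]
ft_force: [0.1, -0.6, 0.7]
grip_width: 1.002
```

Request:
play_rows(increments="0 0 0 0;0 0 0 0;0 0 0 0;0 0 0 0;0 0 0 0;0 0 0 0", hand=1, squeeze=30)

```text
clock: 2.85
position: [0.6039, 0.042, 0.0368]
ee_rot: [0.554, -0.44, -0.547, -0.447]
ft_force: [-0.6, -0.2, -2.2]
grip_width: 0.375
```

Run:
```python
from h import *
rel([.594,.043,.15]);o=get_obs();print(np.round(Rn.from_quat(o['ee_rot']).as_matrix(),3),o['joint_velocities'].round(3))
grab('wrist','w3');grab('scene','s3')
rel([.594,.043,.15])
a=cv2.imread('pics/s3.png')[180:320,170:370];cv2.imwrite('pics/s3z.png',cv2.resize(a,(600,420)))
```

```text
pos [0.6039 0.042  0.0368] zdir [-0.213  0.977 -0.002] ydir [-0.977 -0.213 -0.013] F [-0.6 -0.2 -2.2] w 0.375 t 2.85
rel [-0.1133  0.008   0.0029]
[[ 0.013 -0.977 -0.213]
 [ 0.001 -0.213  0.977]
 [-1.    -0.013 -0.002]] [ 0.001 -0.009 -0.001 -0.002 -0.001  0.003 -0.002]
pos [0.6038 0.042  0.0366] zdir [-0.213  0.977 -0.002] ydir [-0.977 -0.213 -0.013] F [-0.7  0.4 -1.1] w 0.379 t 2.95
rel [-0.1136  0.0079  0.0028]
```

View pics/w3.png

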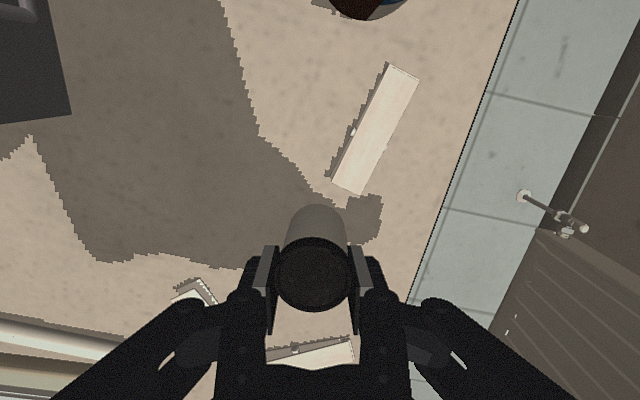

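View pics/s3z.png

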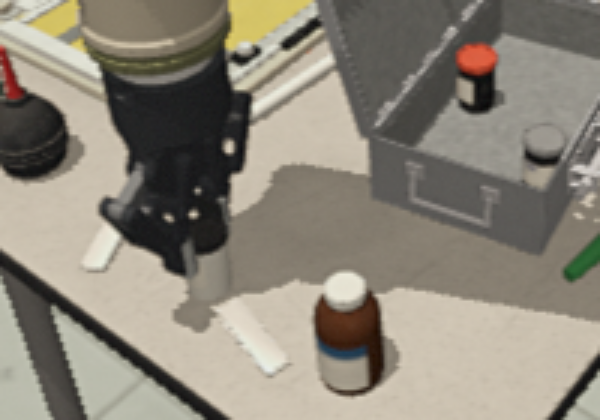

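The can is held between the pads at 32 mm. Lifting and carrying it round the lid's left end.

Request:
play_rows(increments="-0.03 0 0 0;-0.04 0 0 0;-0.04 0 0 0;-0.02 0.03 0 0;0 0.035 0 0;0 0.035 0 0")

```text
clock: 3.55
position: [0.5032, 0.0214, 0.1692]
ee_rot: [0.554, -0.44, -0.549, -0.446]
ft_force: [-0.1, -0.1, 0.4]
grip_width: 0.377
```

Run:
```python
from h import *
rel([.511,-.181,.16])
grab('wrist','w4');
```

```text
pos [0.5032 0.0214 0.1692] zdir [-0.215  0.977 -0.   ] ydir [-0.977 -0.215 -0.011] F [-0.1 -0.1  0.4] w 0.377 t 3.55
rel [ 0.0088  0.036  -0.1994]
```

View pics/w4.png

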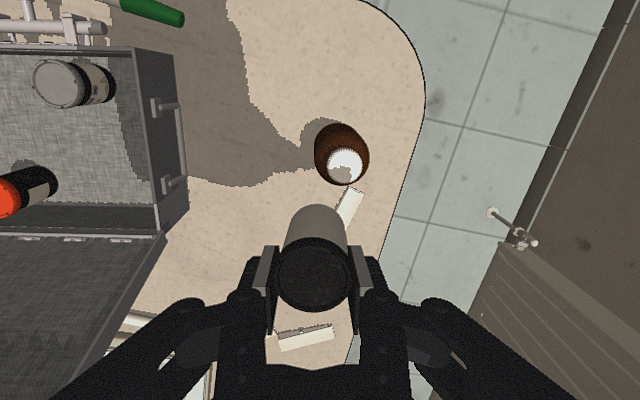

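Run:
```python
from h import *
w=V('w4');s,d=V('scene0'),V('side0');o=get_obs();R=Rn.from_quat(o['ee_rot']).as_matrix()
X=w.atz((312,276),o['position'][2]+.0142);print('can offset',R.T@(X-o['position']))
for n,p,z in [('FL',(137,46),.068),('BLout',(163,235),.068),('can4',(60,85),.0595),('can3',(8,197),.0595)]: print(n,w.atz(p,z))
```

```text
can offset [-0.01416488  0.00060272 -0.00083523]
FL [ 0.4249 -0.1146  0.068 ]
BLout [ 0.5594 -0.0885  0.068 ]
can4 [ 0.4622 -0.1708  0.0595]
can3 [ 0.5573 -0.2135  0.0595]
```

Request:
play_rows(increments="0 0.008 -0.04 0;0 0.008 -0.045 0;0 0.008 -0.045 0;0 0.006 -0.045 0;0 0.006 -0.02 0")

```text
clock: 4.1
position: [0.5038, -0.1811, 0.17]
ee_rot: [0.556, -0.439, -0.55, -0.443]
ft_force: [0.5, 0.2, -0.5]
grip_width: 0.378
```

Run:
```python
from h import *
rel([.5115,-.181,.047])
grab('wrist','w5');
```

```text
pos [ 0.5038 -0.1811  0.17  ] zdir [-0.223  0.975 -0.002] ydir [-0.975 -0.223 -0.009] F [ 0.5  0.2 -0.5] w 0.378 t 4.1
rel [ 0.123  -0.0064 -0.0014]
```

View pics/w5.png

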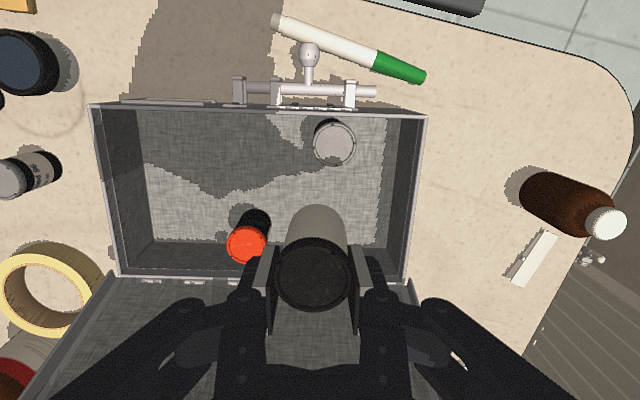

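Run:
```python
from h import *
w=V('w5');d=V('side0')
D=lambda x,y:(225+x/2.5,110+y/2.5)
P={n:w.atz(p,z) for n,p,z in [('FL',(428,115),.068),('FR',(91,104),.068),('BR',(120,278),.068),('can4',(334,142),.0595),('can3',(246,245),.0595),('knob',(309,52),.040),('can2',(8,180),.051)]}
for k,v in P.items(): print(k,v)
yax=(P['FL']-P['FR'])[:2];print(np.linalg.norm(yax),'yaw',np.arctan2(-yax[0],yax[1]))
yaw=.195;c,s_=np.cos(yaw),np.sin(yaw);B=np.array([[c,-s_],[s_,c]])
ctr=np.array([.5158,-.2195])
for k,v in P.items(): print(k,np.round(B.T@(v[:2]-ctr),4))
print('FL side',tri((w,(428,115)),(d,D(87,185))),'knob',tri((w,(309,52)),(d,D(66,275))))
```

```text
FL [ 0.4257 -0.1169  0.068 ]
FR [ 0.471 -0.348  0.068]
BR [ 0.6094 -0.3233  0.068 ]
can4 [ 0.4602 -0.1758  0.0595]
can3 [ 0.56   -0.2263  0.0595]
knob [ 0.4026 -0.2081  0.04  ]
can2 [ 0.5499 -0.4235  0.051 ]
0.23549798300622446 yaw 0.19356479910810126
FL [-0.0685  0.1181]
FR [-0.0688 -0.1174]
BR [ 0.0717 -0.12  ]
can4 [-0.0461  0.0536]
can3 [ 0.042  -0.0152]
knob [-0.1088  0.0331]
can2 [-0.0061 -0.2067]
FL side (array([ 0.4275, -0.1161,  0.0655]), [1.7, 1.7]) knob (array([ 0.4029, -0.208 ,  0.0454]), [0.1, 0.1])
```

Request:
play_rows(increments="0.03 -0.005 -0.001 0;0.04 -0.003 -0.001 0;0.03 -0.001 0 0;0.015 0 0 0")

```text
clock: 4.55
position: [0.5155, -0.1865, 0.0542]
ee_rot: [0.556, -0.44, -0.546, -0.445]
ft_force: [-0.2, 0.7, -0.6]
grip_width: 0.376
```

Run:
```python
from h import *
rel([.5115,-.181,.046])
```

```text
pos [ 0.5155 -0.1865  0.0542] zdir [-0.215  0.976 -0.007] ydir [-0.976 -0.216 -0.014] F [-0.2  0.7 -0.6] w 0.376 t 4.55
rel [0.0081 0.0029 0.0062]
```

Request:
play_rows(increments="0.005 0.003 0.005 0;0.003 0.001 0.001 0;0.002 0 0 0")

```text
clock: 4.85
position: [0.509, -0.1797, 0.0424]
ee_rot: [0.555, -0.44, -0.548, -0.445]
ft_force: [-2.2, 1.5, 13.4]
grip_width: 0.375
```

The can is on the floor (13 N upward force). Opening partway.

Request:
play_rows(increments="-0.002 0 0 0;0 0 0 0;0 0 0 0;0 0 0 0", hand=-0.3)

```text
clock: 5.25
position: [0.5109, -0.1801, 0.0476]
ee_rot: [0.557, -0.44, -0.546, -0.445]
ft_force: [-0.8, 0.8, 0.3]
grip_width: 0.652
```

Run:
```python
from h import *
rel([.5115,-.181,.046])
grab('wrist','w6');
```

```text
pos [ 0.5109 -0.1801  0.0476] zdir [-0.217  0.976 -0.007] ydir [-0.976 -0.217 -0.016] F [-0.8  0.8  0.3] w 0.652 t 5.25
rel [ 0.0017 -0.0003 -0.001 ]
```

View pics/w6.png

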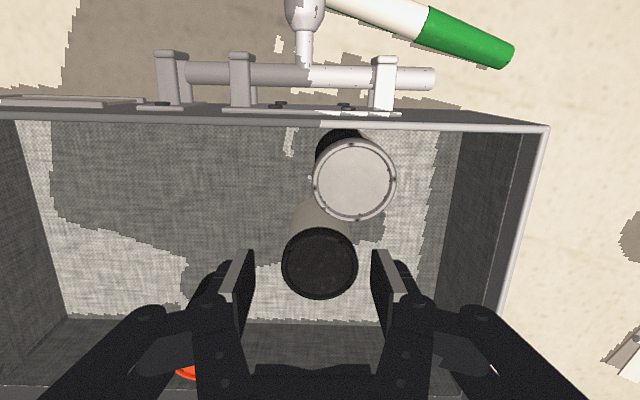

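Request:
play_rows(increments="-0.03 0 0 0;-0.045 0 0 0;-0.045 0 0 0;0 0.005 -0.03 0;0 0.005 -0.045 0;0 0.005 -0.045 0;0 0 -0.045 0;0 0 -0.045 0;0 0 -0.03 0")

```text
clock: 6.2
position: [0.5495, -0.4202, 0.1765]
ee_rot: [0.56, -0.437, -0.547, -0.443]
ft_force: [-0.5, 0.2, 0.6]
grip_width: 0.648
```

Run:
```python
from h import *
rel([.551,-.427,.03])
grab('wrist','w7');
```

```text
pos [ 0.5495 -0.4202  0.1765] zdir [-0.227  0.974 -0.009] ydir [-0.974 -0.227 -0.018] F [-0.5  0.2  0.6] w 0.648 t 6.2
rel [ 0.1466  0.0027 -0.0056]
```

View pics/w7.png

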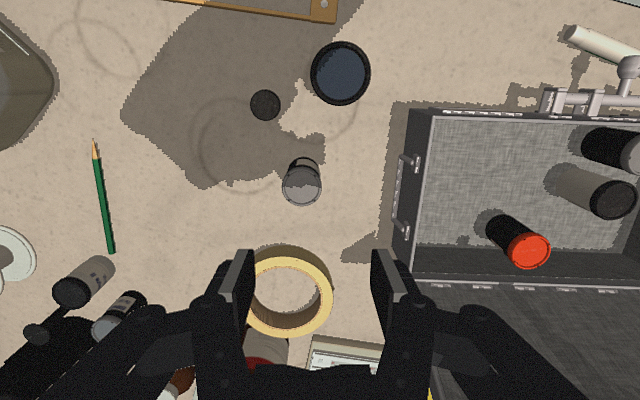

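Run:
```python
from h import *
w=V('w7');d=V('side0');o=get_obs();R=Rn.from_quat(o['ee_rot']).as_matrix()
print(tri((w,(301,187)),(d,(346.2,290))))
for n,p,z in [('can2',(301,187),.051),('tapefront',(285,258),.025),('tape c',(290,295),.025),('boxR handle',(406,163),.04),('boxR handle',(398,232),.04),('loupe',(342,72),.042)]:
    X=w.atz(p,z);print(n,X,np.round(R.T@(X-o['position'])*1000))
```

```text
(array([ 0.5517, -0.4315,  0.0544]), [0.9, 0.9])
can2 [ 0.5519 -0.4315  0.051 ] [125.   0.  -6.]
tapefront [ 0.6364 -0.4303  0.025 ] [153. -82. -23.]
tape c [ 0.6779 -0.4165  0.025 ] [ 153. -125.  -19.]
boxR handle [ 0.5145 -0.3497  0.04  ] [135.  19.  82.]
boxR handle [ 0.5773 -0.3362  0.04  ] [136. -45.  81.]
loupe [ 0.4574 -0.4207  0.042 ] [132.  90.  26.]
```

Request:
play_rows(increments="0.03 0 -0.006 0;0.04 0 -0.004 0;0.03 0 0 0")

```text
clock: 6.55
position: [0.5549, -0.441, 0.0783]
ee_rot: [0.562, -0.44, -0.542, -0.444]
ft_force: [0.4, 0.5, -0.6]
grip_width: 0.65
```

Run:
```python
from h import *
rel([.5518,-.431,.028])
```

```text
pos [ 0.5549 -0.441   0.0783] zdir [-0.219  0.976 -0.019] ydir [-0.975 -0.219 -0.023] F [ 0.4  0.5 -0.6] w 0.65 t 6.55
rel [0.05   0.002  0.0114]
```

Request:
play_rows(increments="0.005 0.002 0.01 0;0.005 0 0.001 0")

```text
clock: 6.75
position: [0.5484, -0.4295, 0.0621]
ee_rot: [0.56, -0.44, -0.544, -0.444]
ft_force: [0.7, -0.3, 1.2]
grip_width: 0.65
```

Run:
```python
from h import *
rel([.5518,-.431,.028])
grab('wrist','w8')
```

```text
pos [ 0.5484 -0.4295  0.0621] zdir [-0.218  0.976 -0.014] ydir [-0.976 -0.218 -0.018] F [ 0.7 -0.3  1.2] w 0.65 t 6.75
rel [ 0.0342 -0.0024 -0.0017]
```

View pics/w8.png

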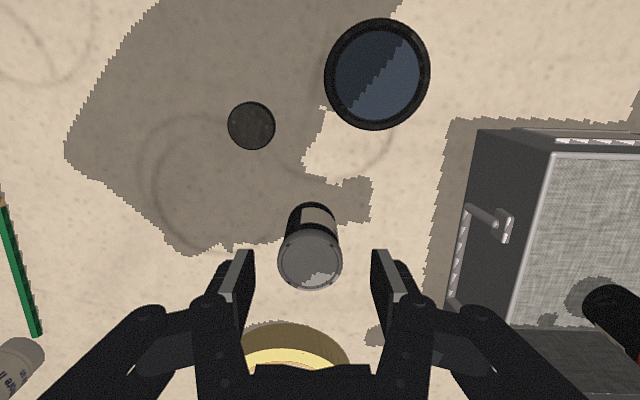

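Request:
play_rows(increments="0.02 -0.002 0 0;0.012 0 0 0")

```text
clock: 7.0
position: [0.5519, -0.4309, 0.0311]
ee_rot: [0.561, -0.44, -0.543, -0.444]
ft_force: [0.2, 0.1, -0.3]
grip_width: 0.649
```

Request:
play_rows(increments="0.002 0 0 0;0.002 0 0 0;0.002 0 0 0;0.002 0 0 0", hand=1)

```text
clock: 7.4
position: [0.5537, -0.4318, 0.0278]
ee_rot: [0.562, -0.44, -0.542, -0.444]
ft_force: [-3.3, 1.7, 6.8]
grip_width: 0.376
```

Run:
```python
from h import *
rel([.5518,-.431,.028])
```

```text
pos [ 0.5537 -0.4318  0.0278] zdir [-0.218  0.976 -0.018] ydir [-0.976 -0.218 -0.022] F [-3.3  1.7  6.8] w 0.376 t 7.4
rel [-0.0003  0.0016  0.0011]
```

Request:
play_rows(increments="-0.03 0 0 0;-0.045 0 0 0;-0.045 0 0 0;-0.01 0 0.03 0;0 0 0.04 0;0 0 0.04 0;0 0 0.03 0")

```text
clock: 8.1
position: [0.5199, -0.2965, 0.1679]
ee_rot: [0.564, -0.442, -0.536, -0.446]
ft_force: [0.1, -0.3, 0.4]
grip_width: 0.376
```

Run:
```python
from h import *
rel([.520,-.282,.038])
grab('wrist','w9')
```

```text
pos [ 0.5199 -0.2965  0.1679] zdir [-0.21   0.977 -0.028] ydir [-0.977 -0.211 -0.029] F [ 0.1 -0.3  0.4] w 0.376 t 8.1
rel [0.1295 0.0007 0.0178]
```

View pics/w9.png

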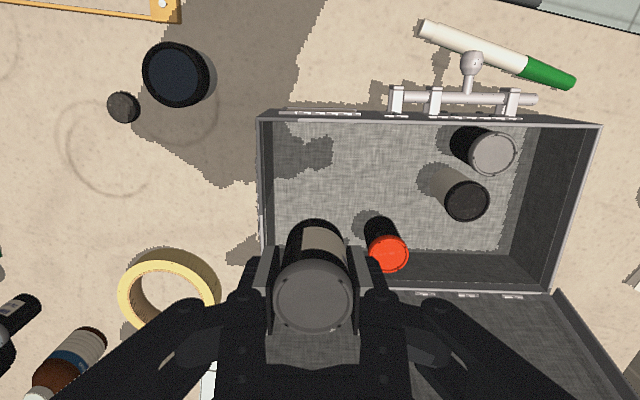

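Request:
play_rows(increments="0.02 0 0.01 0;0.04 0 0.005 0;0.03 0 0.001 0;0.012 0 0 0")

```text
clock: 8.55
position: [0.5249, -0.2772, 0.0715]
ee_rot: [0.57, -0.438, -0.533, -0.446]
ft_force: [-0.5, -0.6, -0.1]
grip_width: 0.376
```

Run:
```python
from h import *
rel([.520,-.282,.037])
```

```text
pos [ 0.5249 -0.2772  0.0715] zdir [-0.217  0.976 -0.034] ydir [-0.975 -0.218 -0.041] F [-0.5 -0.6 -0.1] w 0.376 t 8.55
rel [ 0.0343  0.0073 -0.0025]
```

Request:
play_rows(increments="0.012 0.005 -0.002 0;0.01 0.002 0 0;0.006 0.001 0 0;0.004 0 0 0")

```text
clock: 8.95
position: [0.5197, -0.2841, 0.0398]
ee_rot: [0.571, -0.439, -0.531, -0.446]
ft_force: [0.3, -0.3, -0.0]
grip_width: 0.377
```

Run:
```python
from h import *
rel([.520,-.282,.037])
```

```text
pos [ 0.5197 -0.2841  0.0398] zdir [-0.215  0.976 -0.037] ydir [-0.975 -0.217 -0.043] F [ 0.3 -0.3 -0. ] w 0.377 t 8.95
rel [ 0.0027 -0.0007  0.0021]
```

Request:
play_rows(increments="0.004 0 0.001 0;0.003 0 0 0")

```text
clock: 9.15
position: [0.5216, -0.284, 0.0351]
ee_rot: [0.572, -0.438, -0.53, -0.447]
ft_force: [-7.8, 2.9, 27.0]
grip_width: 0.378
```

Contact with the floor; releasing.

Request:
play_rows(increments="-0.002 0 0 0;0 0 0 0;0 0 0 0;0 0 0 0", hand=-0.3)

```text
clock: 9.55
position: [0.5228, -0.2841, 0.0386]
ee_rot: [0.573, -0.438, -0.529, -0.447]
ft_force: [0.2, 0.3, -0.6]
grip_width: 0.647
```

Run:
```python
from h import *
rel([.520,-.282,.037])
grab('wrist','w10')
```

```text
pos [ 0.5228 -0.2841  0.0386] zdir [-0.215  0.976 -0.04 ] ydir [-0.975 -0.217 -0.049] F [ 0.2  0.3 -0.6] w 0.647 t 9.55
rel [0.0014 0.0024 0.0027]
```

View pics/w10.png

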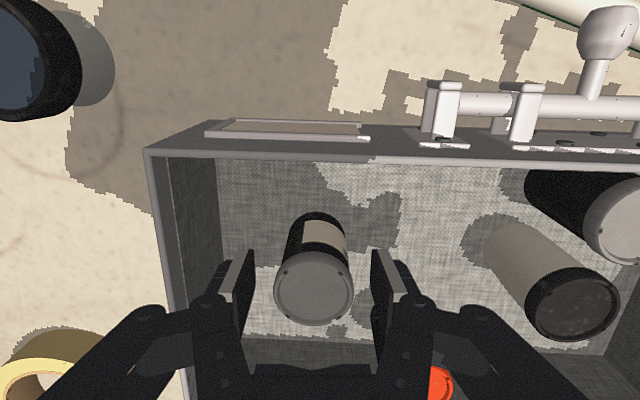

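Request:
play_rows(increments="-0.03 0 0 0;-0.04 0 0 0;-0.03 0.01 0.01 0;0 0.03 0.03 0;0 0.03 0.03 0;0 0.02 0.02 0;0 0 0 0")

```text
clock: 10.3
position: [0.4057, -0.2104, 0.1326]
ee_rot: [0.572, -0.438, -0.53, -0.447]
ft_force: [-0.2, -0.3, 0.2]
grip_width: 0.652
```

Run:
```python
from h import *
rel([.4026,-.208,.036])
grab('wrist','w11')
```

```text
pos [ 0.4057 -0.2104  0.1326] zdir [-0.215  0.976 -0.04 ] ydir [-0.975 -0.216 -0.047] F [-0.2 -0.3  0.2] w 0.652 t 10.3
rel [0.0962 0.0071 0.0068]
```

View pics/w11.png

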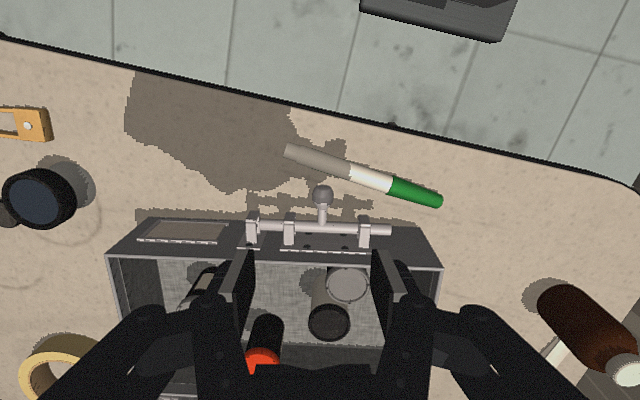

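Run:
```python
from h import *
w=V('w11');w5=V('w5');d=V('side0');o=get_obs();R=Rn.from_quat(o['ee_rot']).as_matrix()
X,e=tri((w,(322,195)),(w5,(309,52)),(d,(251.4,220)));print(X,e,tri((w,(322,195)),(w5,(309,52))))
print(w.atz((322,195),.04),np.round(R.T@(w.atz((322,195),.04)-o['position'])*1000,1))
for p in [(286,150),(440,200)]: X=w.atz(p,.012);print('marker',X,np.round(R.T@(X-o['position'])*1000,1))
```

```text
[ 0.4024 -0.2082  0.0449] [1.2, 0.6, 0.7] (array([ 0.4027, -0.2084,  0.041 ]), [0.3, 0.3])
[ 0.4031 -0.2085  0.04  ] [92.6  7.9  7.3]
marker [ 0.3834 -0.2424  0.012 ] [120.4  35.8 -20.4]
marker [ 0.3959 -0.1119  0.012 ] [117.3  -4.6 104.3]
```

Request:
play_rows(increments="0.02 0.006 0.006 0;0.03 0.002 0.001 0;0.02 0 0 0;0 0 0 0")

```text
clock: 10.75
position: [0.4061, -0.2105, 0.0623]
ee_rot: [0.575, -0.438, -0.527, -0.448]
ft_force: [-0.8, 0.6, 0.4]
grip_width: 0.649
```

Run:
```python
from h import *
rel([.4028,-.2083,.037])
```

```text
pos [ 0.4061 -0.2105  0.0623] zdir [-0.214  0.976 -0.044] ydir [-0.975 -0.216 -0.054] F [-0.8  0.6  0.4] w 0.649 t 10.75
rel [0.025  0.0041 0.0039]
```

Request:
play_rows(increments="0.012 0.004 0.003 0;0.01 0.002 0.001 0;0.002 0 0 0")

```text
clock: 11.05
position: [0.4036, -0.21, 0.0389]
ee_rot: [0.576, -0.437, -0.526, -0.448]
ft_force: [0.4, -0.2, -0.3]
grip_width: 0.652
```

Run:
```python
from h import *
rel([.4028,-.2083,.037])
grab('side','d12'); grab('wrist','w12')
a=cv2.imread('pics/d12.png')[150:290,200:400];cv2.imwrite('pics/d12z.png',cv2.resize(a,(600,420)))
```

```text
pos [ 0.4036 -0.21    0.0389] zdir [-0.214  0.976 -0.045] ydir [-0.975 -0.216 -0.056] F [ 0.4 -0.2 -0.3] w 0.652 t 11.05
rel [0.0018 0.0005 0.0019]
```

View pics/w12.png

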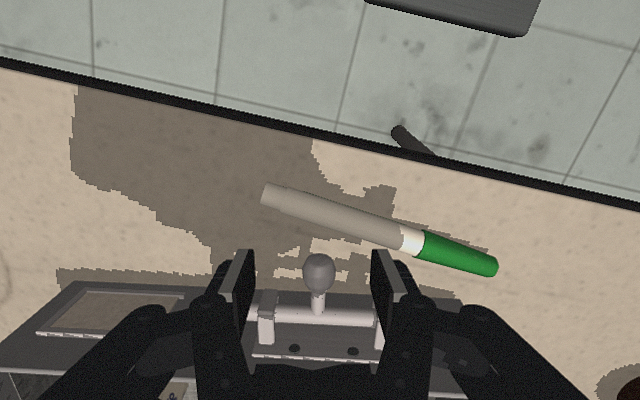

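View pics/d12z.png

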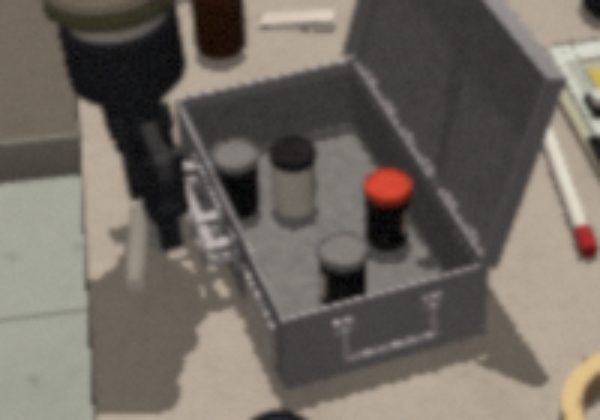

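Request:
play_rows(increments="0.001 0 0.001 0;0.001 0 0 0;0.001 0 0 0;0.001 0 0 0;0.001 0 0 0", hand=1)

```text
clock: 11.65
position: [0.4056, -0.2108, 0.0379]
ee_rot: [0.577, -0.438, -0.524, -0.448]
ft_force: [-8.1, -0.1, 17.5]
grip_width: 0.159
```

Run:
```python
from h import *
rel([.4028-.021*.193,-.2083+.021*.981,.037])
```

```text
pos [ 0.4056 -0.2108  0.0379] zdir [-0.213  0.976 -0.049] ydir [-0.975 -0.215 -0.059] F [-8.1 -0.1 17.5] w 0.159 t 11.65
rel [-0.0004  0.0018  0.0241]
```

Request:
play_rows(increments="-0.002 0.001 0.003 0;-0.001 0.001 0.006 0;-0.001 0 0.008 0;0 0 0.008 0")

```text
clock: 12.05
position: [0.4009, -0.1866, 0.0391]
ee_rot: [0.58, -0.436, -0.522, -0.449]
ft_force: [6.2, -43.4, -13.2]
grip_width: 0.153
```

Run:
```python
from h import *
rel([.4028-.021*.193,-.2083+.021*.981,.037])
grab('wrist','w13')
```

```text
pos [ 0.4009 -0.1866  0.0391] zdir [-0.213  0.976 -0.052] ydir [-0.974 -0.216 -0.066] F [  6.2 -43.4 -13.2] w 0.153 t 12.05
rel [ 0.002   0.0025 -0.0005]
```

View pics/w13.png

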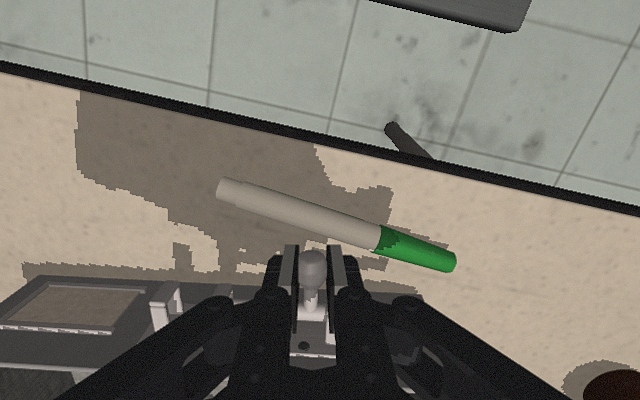

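The bolt is at its stop (-43 N sideways). Releasing now.

Request:
play_rows(increments="-0.001 0 -0.003 0;0 0 0 0;0 0 0 0;0 0 0 0", hand=-0.2)

```text
clock: 12.5
position: [0.4014, -0.1906, 0.0407]
ee_rot: [0.58, -0.437, -0.521, -0.449]
ft_force: [0.2, -0.5, 0.8]
grip_width: 0.601
```

Run:
```python
from h import *
rel([.3987,-.1877,.12])
grab('wrist','w14')
```

```text
pos [ 0.4014 -0.1906  0.0407] zdir [-0.212  0.976 -0.055] ydir [-0.974 -0.215 -0.066] F [ 0.2 -0.5  0.8] w 0.601 t 12.5
rel [-0.0793 -0.0033 -0.001 ]
```

View pics/w14.png

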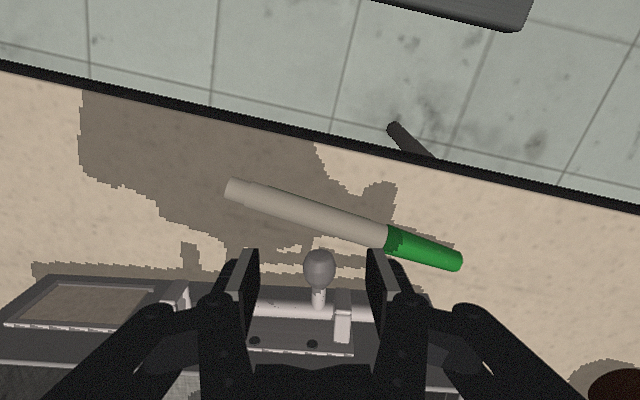

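Request:
play_rows(increments="-0.03 0 0 0;-0.04 0 0 0;-0.03 0 0 0;0 0 0 0")

```text
clock: 12.95
position: [0.3925, -0.1851, 0.1428]
ee_rot: [0.579, -0.436, -0.522, -0.449]
ft_force: [-0.0, -1.0, -1.3]
grip_width: 0.6
```

Run:
```python
from h import *
rel([.643,-.194,.26])
grab('wrist','w15')
```

```text
pos [ 0.3925 -0.1851  0.1428] zdir [-0.213  0.976 -0.052] ydir [-0.974 -0.217 -0.064] F [-0.  -1.  -1.3] w 0.6 t 12.95
rel [-0.0981 -0.2495 -0.0682]
```

View pics/w15.png

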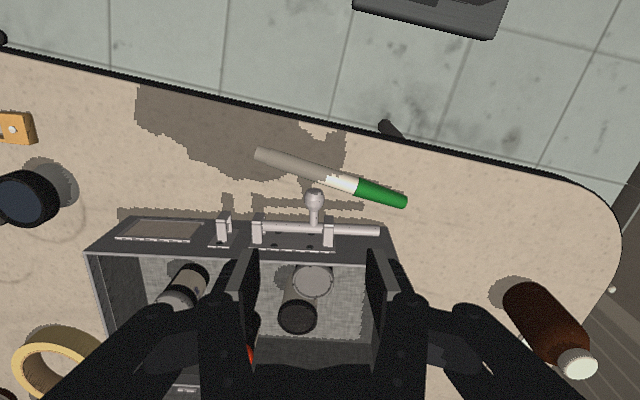

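Run:
```python
from h import *
w=V('w15')
yaw=.194;c,s_=np.cos(yaw),np.sin(yaw);B=np.array([[c,-s_],[s_,c]]);ctr=np.array([.5158,-.2195])
for p,z in [((314,200),.04),((312,280),.0595),((297,316),.0595)]: X=w.atz(p,z);print(X,np.round(B.T@(X[:2]-ctr)*1000,1))
```

```text
[ 0.4012 -0.1883  0.04  ] [-106.4   52.7]
[ 0.4598 -0.176   0.0595] [-46.6  53.5]
[ 0.4981 -0.1804  0.0595] [-9.8 41.8]
```

Request:
play_rows(increments="-0.04 0 0 0;-0.045 0 0 0;-0.04 -0.01 -0.01 0;0 -0.04 -0.015 0;0 -0.045 -0.015 0;0 -0.045 -0.01 0;0 -0.045 -0.01 0;0 -0.04 -0.005 0", hand=1)

```text
clock: 13.8
position: [0.6181, -0.1971, 0.2767]
ee_rot: [0.574, -0.44, -0.525, -0.449]
ft_force: [-0.8, -1.0, 0.2]
grip_width: -0.002
```

Run:
```python
from h import *
rel([.645,-.194,.26])
grab('wrist','w16');grab('side','d16');grab('scene','s16')
a=cv2.imread('pics/d16.png')[50:300,225:425];b=cv2.imread('pics/s16.png')[60:310,180:440]
cv2.imwrite('pics/z16.png',np.hstack([cv2.resize(a,(340,425)),cv2.resize(b,(442,425))]))
```

```text
pos [ 0.6181 -0.1971  0.2767] zdir [-0.208  0.977 -0.046] ydir [-0.976 -0.21  -0.053] F [-0.8 -1.   0.2] w -0.002 t 13.8
rel [ 0.0182 -0.026  -0.0018]
```

View pics/z16.png

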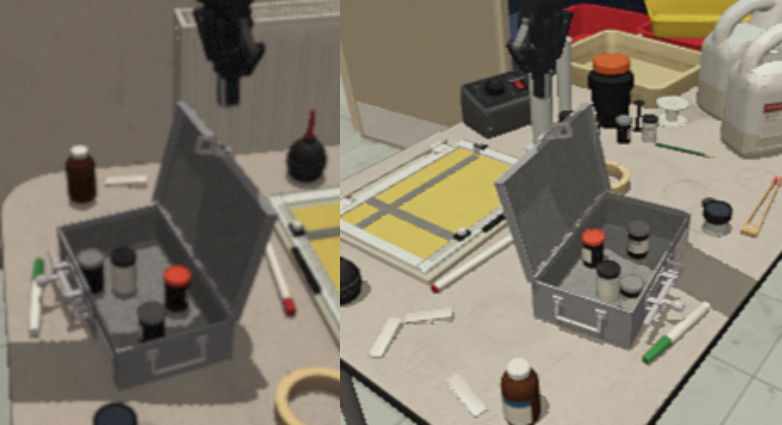

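Request:
play_rows(increments="0 -0.02 0 0;0 -0.015 0 0;0.03 0 0 0;0.03 0 0 0;0.025 0 0 0;0 0 0 0")

```text
clock: 14.55
position: [0.6525, -0.1924, 0.1847]
ee_rot: [0.571, -0.441, -0.528, -0.447]
ft_force: [-1.2, 0.5, -1.4]
grip_width: 0.001
```

```bash
cat >> h.py <<'E'
yaw=.194;_c,_s=np.cos(yaw),np.sin(yaw);B=np.array([[_c,-_s],[_s,_c]]);ctr=np.array([.5158,-.2195])
def box():
    o=get_obs();p=o['position'];R=Rn.from_quat(o['ee_rot']).as_matrix();tip=p+.008*R[:,0]
    print('tip box mm',np.round(B.T@(tip[:2]-ctr)*1000,1),round(tip[2]*1000,1),'F box',np.round(B.T@o['ft_force'][:2],1),round(o['ft_force'][2],1),'tilt',np.round(R[2],3),'t',round(o['clock'],2))
def lid(bx,by,z):
    xy=ctr+B@np.array([bx,by]);return np.array([xy[0],xy[1],z])
E
python3 - <<'E'
from h import *
box();rel(lid(.130,0,.18))
grab('side','d17');grab('scene','s17')
a=cv2.imread('pics/d17.png')[50:300,225:425];b=cv2.imread('pics/s17.png')[60:310,180:440]
cv2.imwrite('pics/z17.png',np.hstack([cv2.resize(a,(340,425)),cv2.resize(b,(442,425))]))
E
```

```text
tip box mm [ 1.398e+02 -1.000e-01] 176.8 F box [-1.   0.8] -1.4 tilt [-0.998 -0.044 -0.043] t 14.55
pos [ 0.6525 -0.1924  0.1847] zdir [-0.209  0.977 -0.043] ydir [-0.977 -0.211 -0.044] F [-1.2  0.5 -1.4] w 0.001 t 14.55
rel [0.0043 0.0096 0.0001]
```

View pics/z17.png

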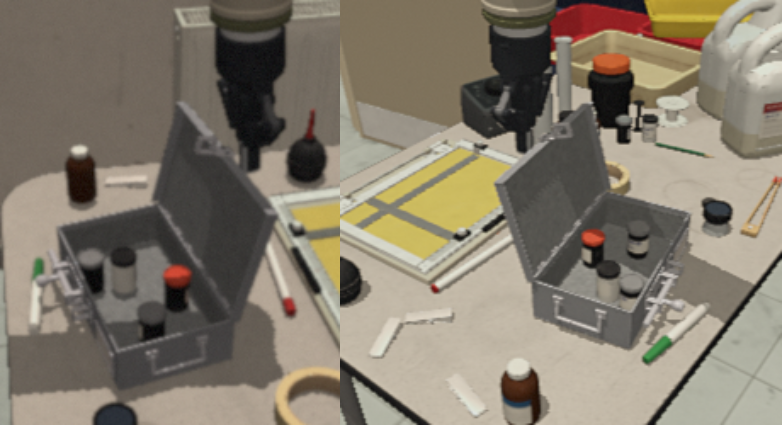

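Request:
play_rows(increments="0 0.02 0 0;-0.001 0.02 0 0;-0.002 0.015 0 0;-0.002 0.015 0 0")

```text
clock: 15.05
position: [0.589, -0.2061, 0.1996]
ee_rot: [0.578, -0.437, -0.522, -0.45]
ft_force: [3.5, -0.0, -1.6]
grip_width: 0.002
```

Run:
```python
from h import *
box()
```

```text
tip box mm [75.  -1.4] 191.6 F box [ 3.4 -0.7] -1.6 tilt [-0.997 -0.065 -0.05 ] t 15.05
```

Request:
play_rows(increments="0.006 0.015 0 0;0.008 0.015 0 0")

```text
clock: 15.25
position: [0.5629, -0.2134, 0.1906]
ee_rot: [0.582, -0.435, -0.518, -0.451]
ft_force: [2.3, 1.4, 2.4]
grip_width: -0.0
```

Run:
```python
from h import *
box()
```

```text
tip box mm [48.1 -3.5] 182.7 F box [2.6 1. ] 2.4 tilt [-0.996 -0.075 -0.056] t 15.25
```

Request:
play_rows(increments="0.008 0.015 0.001 0;0.01 0.015 0.001 0;0.012 0.012 0.001 0")

```text
clock: 15.55
position: [0.5268, -0.222, 0.1663]
ee_rot: [0.587, -0.432, -0.512, -0.453]
ft_force: [1.3, -0.4, 2.2]
grip_width: 0.0
```

Run:
```python
from h import *
box()
```

```text
tip box mm [11. -5.] 158.3 F box [ 1.2 -0.6] 2.2 tilt [-0.994 -0.09  -0.064] t 15.55
```

Request:
play_rows(increments="0.015 0.01 0.002 0;0.016 0.01 0.002 0;0.018 0.008 0.001 0")

```text
clock: 15.85
position: [0.5065, -0.2275, 0.1227]
ee_rot: [0.592, -0.431, -0.506, -0.455]
ft_force: [-0.2, 0.0, 2.5]
grip_width: 0.002
```

Run:
```python
from h import *
box()
grab('side','d18');grab('scene','s18')
a=cv2.imread('pics/d18.png')[50:300,225:425];b=cv2.imread('pics/s18.png')[60:310,180:440]
cv2.imwrite('pics/z18.png',np.hstack([cv2.resize(a,(340,425)),cv2.resize(b,(442,425))]))
```

```text
tip box mm [-9.8 -6.7] 114.8 F box [-0.2  0.1] 2.5 tilt [-0.992 -0.103 -0.073] t 15.85
```

View pics/z18.png

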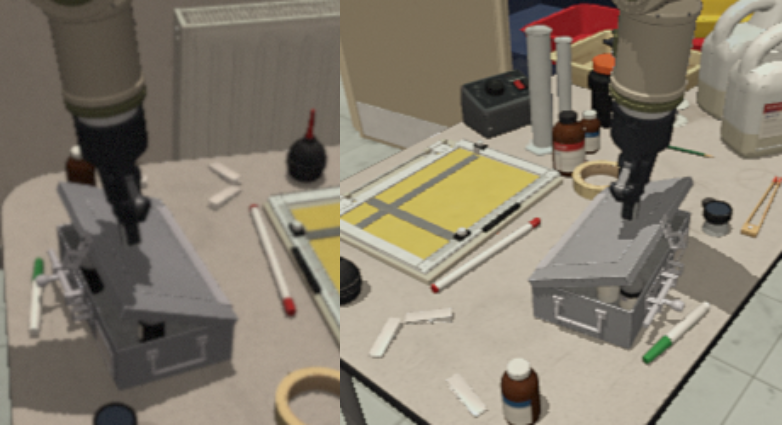

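Request:
play_rows(increments="0.012 0.013 0.002 0;0.012 0.013 0.002 0;0.012 0.01 0.002 0")

```text
clock: 16.25
position: [0.4783, -0.232, 0.0882]
ee_rot: [0.595, -0.43, -0.503, -0.456]
ft_force: [1.0, 0.8, 0.9]
grip_width: 0.001
```

Run:
```python
from h import *
box()
```

```text
tip box mm [-38.3  -5.6] 80.3 F box [1.2 0.6] 0.9 tilt [-0.991 -0.11  -0.078] t 16.25
```

Request:
play_rows(increments="0.006 0.003 0 0;0.006 0.003 0 0;0.006 0.001 0 0")

```text
clock: 16.55
position: [0.4771, -0.2343, 0.079]
ee_rot: [0.597, -0.429, -0.502, -0.456]
ft_force: [-56.5, 26.3, 105.0]
grip_width: -0.001
```

Run:
```python
from h import *
box()
```

```text
tip box mm [-39.9  -7.7] 71.1 F box [-50.3  36.7] 105.0 tilt [-0.99  -0.115 -0.081] t 16.55
```

That force spike is far higher than intended: the norm is about 122 N, around the limit. Backing off at once.

Request:
play_rows(increments="-0.01 0 0 0")

```text
clock: 16.65
position: [0.4765, -0.2336, 0.0909]
ee_rot: [0.598, -0.429, -0.501, -0.456]
ft_force: [-0.3, 0.5, -0.4]
grip_width: 0.0
```

Run:
```python
from h import *
box()
grab('side','d19');grab('scene','s19')
a=cv2.imread('pics/d19.png')[50:300,225:425];b=cv2.imread('pics/s19.png')[60:310,180:440]
cv2.imwrite('pics/z19.png',np.hstack([cv2.resize(a,(340,425)),cv2.resize(b,(442,425))]))
```

```text
tip box mm [-40.4  -6.9] 83.0 F box [-0.2  0.6] -0.4 tilt [-0.99  -0.115 -0.081] t 16.65
```

View pics/z19.png

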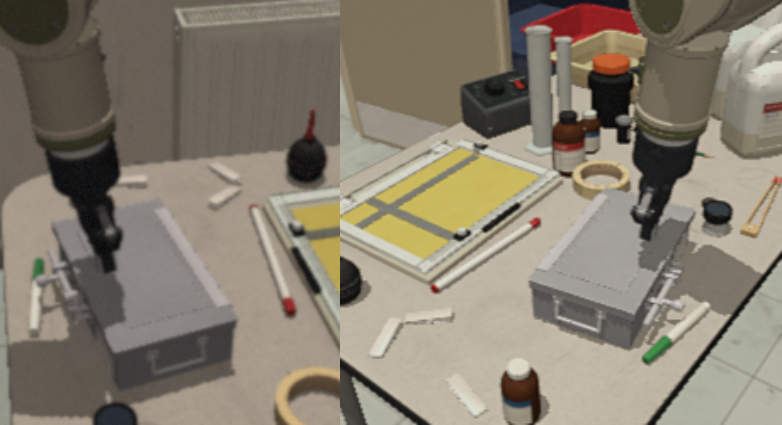

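Request:
play_rows(increments="-0.03 -0.002 -0.002 0;-0.02 0 0 0", hand=-0.3)

```text
clock: 16.95
position: [0.4737, -0.2325, 0.1428]
ee_rot: [0.598, -0.428, -0.501, -0.456]
ft_force: [0.0, -0.4, -0.5]
grip_width: 0.331
```

Run:
```python
from h import *
box();rel(lid(-.109,.054,.13))
```

```text
tip box mm [-42.9  -5.3] 134.9 F box [-0.  -0.4] -0.5 tilt [-0.99  -0.117 -0.082] t 16.95
pos [ 0.4737 -0.2325  0.1428] zdir [-0.209  0.974 -0.082] ydir [-0.969 -0.217 -0.117] F [ 0.  -0.4 -0.5] w 0.331 t 16.95
rel [0.0002 0.0647 0.0606]
```

Request:
play_rows(increments="-0.003 0.02 0.02 0;-0.003 0.025 0.022 0;0 0.018 0.017 0;0 0 0 0")

```text
clock: 17.35
position: [0.4017, -0.1881, 0.1418]
ee_rot: [0.601, -0.427, -0.498, -0.457]
ft_force: [0.9, 0.1, 0.3]
grip_width: 0.651
```

Run:
```python
from h import *
box();rel(lid(-.108,.053,.06))
grab('wrist','w20')
```

```text
tip box mm [-104.9   52.1] 133.9 F box [ 0.9 -0. ] 0.3 tilt [-0.988 -0.124 -0.088] t 17.35
pos [ 0.4017 -0.1881  0.1418] zdir [-0.209  0.974 -0.088] ydir [-0.968 -0.218 -0.124] F [0.9 0.1 0.3] w 0.651 t 17.35
rel [0.0806 0.0122 0.0075]
```

View pics/w20.png

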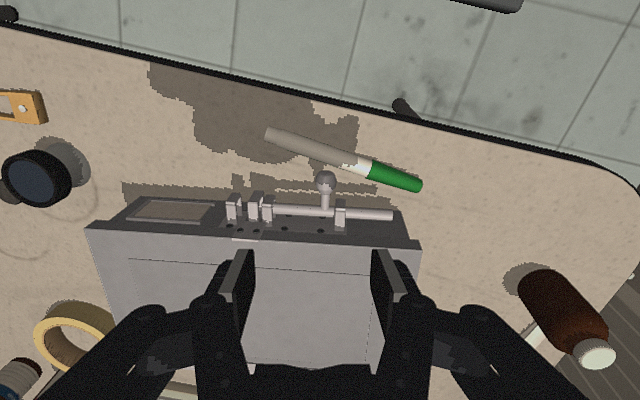

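Run:
```python
from h import *
w=V('w20')
for p,z in [((325,181),.04),((421,245),.069),((85,227),.069)]: X=w.atz(p,z);print(X,np.round(B.T@(X[:2]-ctr)*1000,1))
X=w.atz((325,181),.04);rel([X[0],X[1],.04])
d=V('d19');s=V('s19')
for p in [(-.076,.124,.072),(-.076,-.124,.072)]: print('expected lid corner shut',d.px(lid(*p)),s.px(lid(*p)))
for p in [(-.076,.124,.080),(-.076,-.124,.080)]: print('if 8mm up',d.px(lid(*p)),s.px(lid(*p)))
```

```text
[ 0.3997 -0.1891  0.04  ] [-108.1   52.2]
[ 0.4179 -0.1149  0.069 ] [-75.9 121.5]
[ 0.4684 -0.3571  0.069 ] [ -73.  -125.9]
pos [ 0.4032 -0.1889  0.1425] zdir [-0.208  0.974 -0.089] ydir [-0.968 -0.219 -0.126] F [ 0.5 -0.2 -0.7] w 0.65 t 17.4
rel [0.1008 0.0163 0.0096]
expected lid corner shut [254.  181.2] [353.7 244. ]
expected lid corner shut [290.4 258.4] [389.5 182.2]
if 8mm up [253.7 178.3] [353.9 241.1]
if 8mm up [290.3 255.3] [389.8 179.6]
```

Request:
play_rows(increments="0.02 0.004 0.003 0;0.03 0.006 0.004 0;0.02 0.005 0.003 0;0 0 0 0")

```text
clock: 17.8
position: [0.4027, -0.1889, 0.0722]
ee_rot: [0.605, -0.425, -0.494, -0.457]
ft_force: [0.2, -0.5, 0.9]
grip_width: 0.654
```

Run:
```python
from h import *
box();rel([.3997,-.189,.039])
```

```text
tip box mm [-104.    51.1] 64.3 F box [ 0.1 -0.6] 0.9 tilt [-0.987 -0.133 -0.094] t 17.8
pos [ 0.4027 -0.1889  0.0722] zdir [-0.208  0.974 -0.094] ydir [-0.967 -0.219 -0.133] F [ 0.2 -0.5  0.9] w 0.654 t 17.8
rel [0.0323 0.0073 0.0036]
```

Request:
play_rows(increments="0.014 0.005 0.002 0;0.012 0.003 0.001 0;0.002 0.001 0 0")

```text
clock: 18.1
position: [0.4021, -0.1913, 0.0457]
ee_rot: [0.606, -0.425, -0.492, -0.458]
ft_force: [-0.4, 0.2, 0.4]
grip_width: 0.653
```

Run:
```python
from h import *
box();rel([.3997,-.189,.040])
grab('wrist','w21')
```

```text
tip box mm [-105.1   48.8] 37.8 F box [-0.4  0.3] 0.4 tilt [-0.986 -0.137 -0.096] t 18.1
pos [ 0.4021 -0.1913  0.0457] zdir [-0.208  0.973 -0.096] ydir [-0.966 -0.22  -0.137] F [-0.4  0.2  0.4] w 0.653 t 18.1
rel [0.0051 0.0025 0.0033]
```

View pics/w21.png

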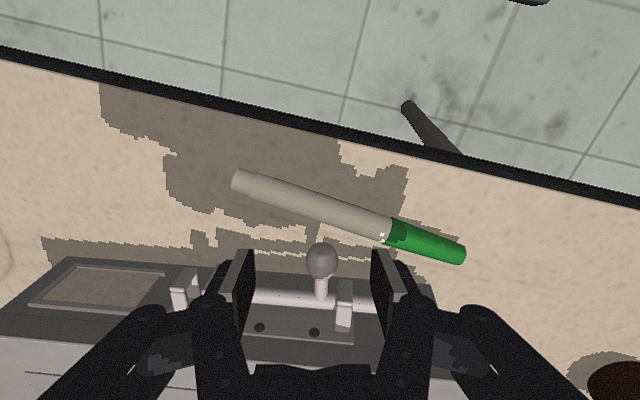

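Request:
play_rows(increments="0.005 0.002 0.003 0;0.002 0.001 0.001 0")

```text
clock: 18.35
position: [0.4014, -0.1893, 0.04]
ee_rot: [0.607, -0.424, -0.491, -0.458]
ft_force: [0.7, 1.3, -0.3]
grip_width: 0.649
```

Request:
play_rows(increments="0 0 0 0;0 0 0 0;0 0 0 0;0 0 0 0;0 0 0 0", hand=1)

```text
clock: 18.85
position: [0.4019, -0.1893, 0.0409]
ee_rot: [0.608, -0.424, -0.491, -0.458]
ft_force: [0.2, -0.5, -2.4]
grip_width: 0.158
```

Run:
```python
from h import *
box();rel(list(lid(-.108,.018,.040)))
```

```text
tip box mm [-104.8   50.8] 33.1 F box [ 0.1 -0.5] -2.4 tilt [-0.985 -0.141 -0.098] t 18.85
pos [ 0.4019 -0.1893  0.0409] zdir [-0.207  0.973 -0.098] ydir [-0.965 -0.22  -0.141] F [ 0.2 -0.5 -2.4] w 0.158 t 18.85
rel [ 0.0038  0.0032 -0.0333]
```

Request:
play_rows(increments="0.0005 0 -0.004 0;0.0005 0 -0.006 0;0.0005 0 -0.006 0;0.0005 0 -0.006 0")

```text
clock: 19.25
position: [0.4063, -0.2117, 0.0409]
ee_rot: [0.607, -0.424, -0.492, -0.458]
ft_force: [-1.8, 2.5, 1.7]
grip_width: 0.153
```

Run:
```python
from h import *
box();rel(list(lid(-.108,.018,.040)))
```

```text
tip box mm [-104.8   28. ] 33.0 F box [-1.3  2.8] 1.7 tilt [-0.986 -0.139 -0.097] t 19.25
pos [ 0.4063 -0.2117  0.0409] zdir [-0.209  0.973 -0.097] ydir [-0.965 -0.221 -0.139] F [-1.8  2.5  1.7] w 0.153 t 19.25
rel [ 0.0016  0.0025 -0.0106]
```

Request:
play_rows(increments="0.0005 0 -0.005 0;0.0005 0 -0.004 0;0 0 -0.003 0")

```text
clock: 19.55
position: [0.4085, -0.2233, 0.0405]
ee_rot: [0.606, -0.424, -0.493, -0.458]
ft_force: [-7.3, 24.6, 13.1]
grip_width: 0.152
```

Run:
```python
from h import *
box()
```

```text
tip box mm [-104.9   16.3] 32.6 F box [-2.4 25.5] 13.1 tilt [-0.986 -0.137 -0.094] t 19.55
```

Request:
play_rows(increments="0 0 -0.003 0;0 0 -0.003 0")

```text
clock: 19.75
position: [0.4086, -0.2232, 0.0402]
ee_rot: [0.603, -0.422, -0.498, -0.458]
ft_force: [-10.4, 19.8, 19.7]
grip_width: 0.156
```

Run:
```python
from h import *
box()
```

```text
tip box mm [-104.8   16.4] 32.3 F box [-6.4 21.4] 19.7 tilt [-0.988 -0.133 -0.084] t 19.75
```

At the stop: the position no longer changes under about 21 N. Releasing, lifting and checking.

Request:
play_rows(increments="0 0 0.001 0;0 0 0 0;0 0 0 0;0 0 0 0", hand=-0.3)

```text
clock: 20.15
position: [0.4097, -0.2227, 0.0407]
ee_rot: [0.604, -0.422, -0.497, -0.458]
ft_force: [-0.4, -0.8, -0.4]
grip_width: 0.648
```

Request:
play_rows(increments="-0.02 -0.002 -0.001 0;-0.03 -0.003 -0.002 0;-0.04 -0.004 -0.003 0;-0.03 0 0 0;0 0 0 0")

```text
clock: 20.65
position: [0.4008, -0.2213, 0.1647]
ee_rot: [0.603, -0.422, -0.497, -0.459]
ft_force: [0.7, -0.2, -0.7]
grip_width: 0.652
```

Run:
```python
from h import *
box()
grab('wrist','w22');grab('side','d22');grab('scene','s22')
a=cv2.imread('pics/d22.png')[130:300,225:395];b=cv2.imread('pics/s22.png')[110:310,200:420]
cv2.imwrite('pics/z22.png',np.hstack([cv2.resize(a,(400,400),interpolation=2),cv2.resize(b,(396,400)[:2])]))
```

```text
tip box mm [-112.1   19.8] 156.8 F box [ 0.6 -0.3] -0.7 tilt [-0.987 -0.134 -0.085] t 20.65
```

View pics/w22.png

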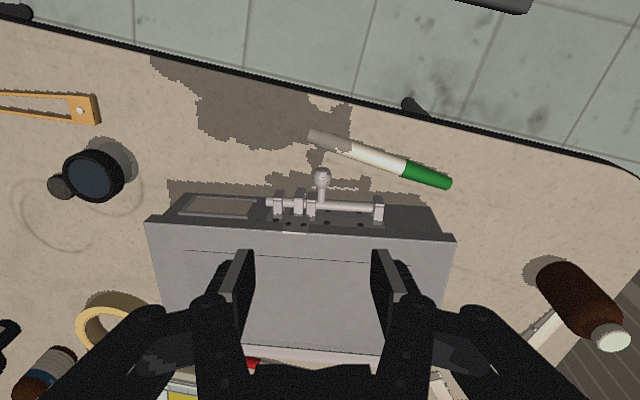

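View pics/z22.png

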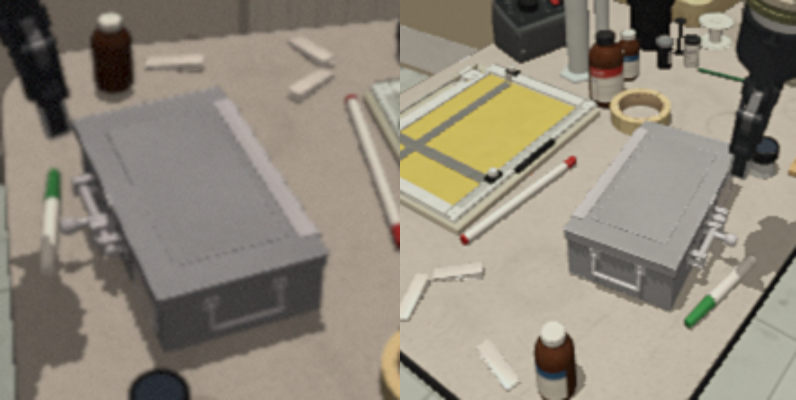

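Run:
```python
from h import *
w,d,s,w20=V('w22'),V('d22'),V('s22'),V('w20')
for v,p in [(w,(322,176))]: X=v.atz(p,.04);print('knob',X,np.round(B.T@(X[:2]-ctr)*1000,1))
for n,a,b in [('now',w,[(312,134),(448,183)]),('before',V('w11'),[(286,150),(440,200)])]: print('marker',n,[a.atz(p,.0085)[:2] for p in b])
img=cv2.imread('pics/d22.png')
for by in (.124,-.124):
  for z,col in ((.072,(0,255,0)),(.057,(0,0,255))):
    p=d.px(lid(-.076,by,z));cv2.circle(img,tuple(int(round(q)) for q in p),0,col,-1)
a=img[150:290,230:370];cv2.imwrite('pics/d22z.png',cv2.resize(a,(560,560),interpolation=0))
i0=cv2.imread('pics/side0.png')
for by in (.12,-.12):
    p=d.px(lid(-.07,by,.068));cv2.circle(i0,tuple(int(round(q)) for q in p),0,(0,255,0),-1)
print(d.px(lid(-.07,.12,.068)),'meas 259.8 184', d.px(lid(-.07,-.12,.068)),'meas 293 258')
dd=cv2.absdiff(cv2.imread('pics/side0.png'),img).max(2);cv2.imwrite('pics/diff.png',dd)
```

```text
knob [ 0.406 -0.224  0.04 ] [-108.6   16.8]
marker now [array([ 0.3829, -0.2402]), array([ 0.3978, -0.1114])]
marker before [array([ 0.3843, -0.2427]), array([ 0.397 , -0.1104])]
[257.3 183.1] meas 259.8 184 [292.9 257.6] meas 293 258
```

View pics/d22z.png

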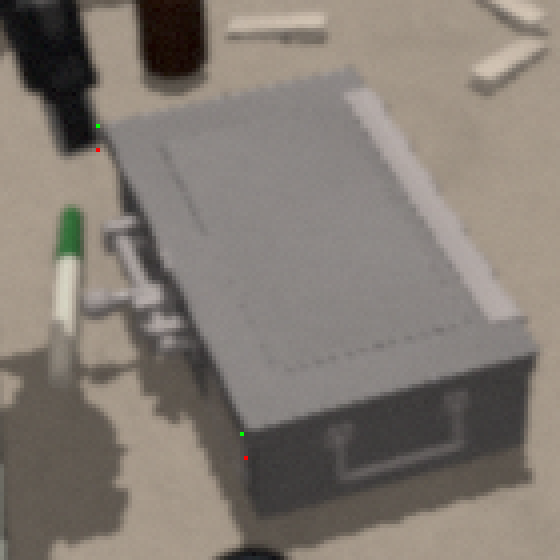

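View pics/diff.png

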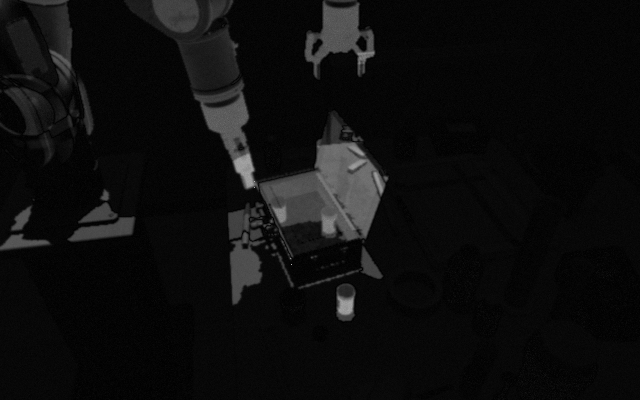

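Run:
```python
from h import *
print(workorder.hand_in(), get_obs()['clock'])
```

```text
the job is handed in; nothing more can be done
the job is handed in; nothing more can be done
```

The job is done and handed in at about 21 s, but one force reading may have broken the wrist limit. As I pressed the lid down, the row-end reading was [-56, 26, 105] N, about 122 N in total against the 120 N limit. I backed off straight away, but I can't say whether that counts as a failure.

**What I did:** I stood both cans from beside the box in it with the two already there. The bolt was about 20 mm out, so I drew it back to its stop. I then swung the lid shut from behind and slid the bolt through the eye into its keeper until it stopped under about 21 N.

**Last checks:**
- **Cans:** all four stood upright in the last views before the lid came down. They can't be seen now.
- **Lid:** its front right corner is within about 1 pixel of where it should be when shut, and the fingertip reached 71 mm against a 72 mm lid top. The left corner lies about 3 pixels from the prediction, much like the offset of the box's own left corner beforehand.
- **Bolt:** the knob measures box y of about +17 mm, against +18 mm for fully home.
- **Bystanders:** a before/after comparison of the side view shows no change in them. The marker agrees with its earlier position to within about 3 mm, which is measuring noise.

**Other readings:**
- Drawing the bolt back, the reading reached about 46 N in total (43 N sideways) at its stop. It was taken by the finger pads, not the gripper body.
- The tool's tilt drifted by up to about 10° over the run, which did no visible harm.

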